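Pin the wallet pattern to the cutting block

ROBOT

A 6-joint arm with a two-finger parallel gripper is mounted at the origin on the work surface. World frame = base frame: x ahead of the robot, y to its left, z up, the work surface at z = 0. Lengths are in mm, angles in rad, forces in N, time in s.
With the tool pointing down it reaches from about 400 to 825 mm from the base axis. Payload 7 kg.
Tool frame: the origin (TCP) lies at the very end of the fingers, on their centre line; the grasp point (between the pads) lies 19 mm behind it; z points along the fingers, y is the line along which they close (so a half turn about z gives the same grasp; the last joint's range is limited). The gripper opens to 88 mm and grips with 3 to 60 N. Pads are 19 mm wide; open, the fingers measure 130 mm over their backs; the gripper's body (78 mm by 193 mm) begins 47 mm behind the grasp point.
Start: joints at [-0.841, 0.359, 0.012, 0, -1.224, -0.288], TCP at [288.579, -610.178, 226.561] pointing down, gripper open.
Joint ranges: [-3.07, 3.07], [-1.43, 2.12], [-1.02, 1.25], [-3.03, 1.67], [-3.05, -0], [-3.03, 3.03]. Speed limits (rad/s): [2.39, 2.39, 3.01, 3.14, 3.14, 3.14].

INTERFACE

Orientations are given as a unit quaternion [x, y, z, w].
In Python, from plant import bot gives the robot as it stands. Calls block until the motion is done:
- bot.move_ptp(position, orientation): joint-space move of the TCP to a pose.
- bot.line_to(position, velocity=150, ori=None): straight line of the TCP; ori=None keeps the orientation; velocity is the mean speed in mm/s.
- bot.move_joints(angles): joint-space move.
- bot.move_gripper(opening, force=None): finger opening in mm; force is the grip in N (None keeps the last); returns when the fingers have stopped.
- bot.pause(seconds).
- bot.solve_ik(position, orientation): joint angles nearest the present ones, or None.
- bot.read_state(): the state.
- bot.camera(name): name is "scene" or "top"; returns the picture (384x512x3 uint8, red, green, blue); there is no depth.
- bot.get_calibration(name): a dict with "fx", "fy", "cx", "cy" (pixels), "view" (4x4, takes a point from world to camera coordinates). Camera axes: x right, y up, looking along -z (the intrinsics and any distortion apply to the point x, -y, -z); pixel columns grow to the right and rows downward; lengths in mm; the calibration is good to about 2 mm. A picture is of the moment at which its call begins. get_calibration takes no time and is no camera call.
A pose or a line that the arm cannot do raises bot.Unreachable and nothing moves.
- bot.close_job(): hands the job in; it is judged then, once.
The state is a dict: "t": time; "joint_pos": joint angles; "qvel": joint speeds; "tau": joint torques, N m; "tcp_pos": TCP position; "eef_rot": TCP orientation; "contact_force": force on the tool from outside, world axes, zero at the start; "moment": the same for the moment, N m; "width": finger opening in mm; "finger_force": force on a finger pad.
Only numpy, scipy, OpenCV 4.12 (cv2) and the standard library are available. Lean on these libraries where they do the work, as an engineer would, in place of code of your own. Each camera call takes 0.05 s, during which the arm holds its last target. There are 200 camera calls.

TASK

Fix the pattern to the cutting block by pressing its push pins fully home with a light fingertip push on each head: first the brass pin, then the blue, then the red. Leave the white pin standing as it is, do not pull any pin up, and leave the weight, tools and everything else on the bench where they are.

Things in the scene. Friction and masses are not known exactly. Their poses are not given: they have to be found in the camera images.
- block: wooden cutting block 300 (x) x 360 (y) x 52 mm with a 4 mm green mat on top, fixed to the table; on its centre a fixed dark brown pattern board 200 x 260 x 4 mm. Origin: centre of its underside, on the table; mat top 56 mm, pattern top 60 mm above it. Pins stand at the pattern's corners, 60 mm along x and 90 mm along y from the centre; which colour stands where changes
- brass_pin: the polished brass (gold yellow) push pin with the flat dark steel eyelet (28 mm across, 1 mm thick) in the pattern that it passes through. Origin: centre of the eyelet on the pattern's top face, 60 mm above the table; it does not move when the pin is pushed. At joint 0 the head's top is 27 mm above this origin
- brass_head (a point): centre of the top face of the polished brass (gold yellow) push pin's head, 27 mm above the pattern at joint 0 and 17 mm above it when home. The head is a rigid cup 27 mm across, 6 mm high, with a round cap 23 mm across standing 10 mm above the cup; the cap gives on a spring by up to 10 mm (1.5 N per mm) and comes back when let go. Below is a 5 mm steel shank
- brass_push (a joint): how far the polished brass (gold yellow) pin is pushed in, m, straight down: 0 to 0.002 at the start, 0.010 fully home (hard stop; 0.008 and more counts as home). Negative: pulled up. A push of about 2.5 N moves it (its cap first gives 2 mm); it stays where it is left. 6 to 8 N is ample; over 30 N is not gentle
- blue_pin: the blue push pin with the flat dark steel eyelet (28 mm across, 1 mm thick) in the pattern that it passes through. Origin: centre of the eyelet on the pattern's top face, 60 mm above the table; it does not move when the pin is pushed. At joint 0 the head's top is 27 mm above this origin
- blue_head (a point): centre of the top face of the blue push pin's head, 27 mm above the pattern at joint 0 and 17 mm above it when home. The head is a rigid cup 27 mm across, 6 mm high, with a round cap 23 mm across standing 10 mm above the cup; the cap gives on a spring by up to 10 mm (1.5 N per mm) and comes back when let go. Below is a 5 mm steel shank
- blue_push (a joint): how far the blue pin is pushed in, m, straight down: 0 to 0.002 at the start, 0.010 fully home (hard stop; 0.008 and more counts as home). Negative: pulled up. A push of about 2.5 N moves it (its cap first gives 2 mm); it stays where it is left. 6 to 8 N is ample; over 30 N is not gentle
- red_pin: the red push pin with the flat dark steel eyelet (28 mm across, 1 mm thick) in the pattern that it passes through. Origin: centre of the eyelet on the pattern's top face, 60 mm above the table; it does not move when the pin is pushed. At joint 0 the head's top is 27 mm above this origin
- red_head (a point): centre of the top face of the red push pin's head, 27 mm above the pattern at joint 0 and 17 mm above it when home. The head is a rigid cup 27 mm across, 6 mm high, with a round cap 23 mm across standing 10 mm above the cup; the cap gives on a spring by up to 10 mm (1.5 N per mm) and comes back when let go. Below is a 5 mm steel shank
- red_push (a joint): how far the red pin is pushed in, m, straight down: 0 to 0.002 at the start, 0.010 fully home (hard stop; 0.008 and more counts as home). Negative: pulled up. A push of about 2.5 N moves it (its cap first gives 2 mm); it stays where it is left. 6 to 8 N is ample; over 30 N is not gentle
- white_pin: the white push pin with the flat dark steel eyelet (28 mm across, 1 mm thick) in the pattern that it passes through. Origin: centre of the eyelet on the pattern's top face, 60 mm above the table; it does not move when the pin is pushed. At joint 0 the head's top is 27 mm above this origin
- white_head (a point): centre of the top face of the white push pin's head, 27 mm above the pattern at joint 0 and 17 mm above it when home. The head is a rigid cup 27 mm across, 6 mm high, with a round cap 23 mm across standing 10 mm above the cup; the cap gives on a spring by up to 10 mm (1.5 N per mm) and comes back when let go. Below is a 5 mm steel shank
- white_push (a joint): how far the white pin is pushed in, m, straight down: 0 to 0.002 at the start, 0.010 fully home (hard stop; 0.008 and more counts as home). Negative: pulled up. A push of about 2.5 N moves it (its cap first gives 2 mm); it stays where it is left. 6 to 8 N is ample; over 30 N is not gentle
- weight: loose bare-steel pattern weight, 44 mm across, 36 mm tall with a small knob on top, standing near the middle of the pattern; origin at the centre of its underside. Bystander
- pencil: loose red pencil 8 x 172 x 8 mm lying on the mat along the block's +x edge; origin at its underside near its middle. Bystander
- slicker: loose dark wood edge slicker 110 x 22 x 14 mm lying on the mat along the block's -y edge; origin at the centre of its underside. Bystander
- glue: loose glue jar 60 mm across, 85 mm tall, yellow cap, on the table to the left (+y); origin at the centre of its underside. Bystander
- spool: loose rust-brown thread spool 50 mm across, 50 mm tall, on the table to the left; origin at the centre of its underside. Bystander
- mallet: loose mallet 240 mm long lying on the table to the right (-y); origin at its underside. Bystander
- stud_cup: loose blue cup 70 mm across, 60 mm tall, on the table to the right; origin at the centre of its underside. Bystander

How it is judged (in metres and radians):
On the way, in this order (a step that is already met when the one before it is completed fails the run):
1. the brass pin is home (value of joint brass_push above 0.008 m), for 0.2 s.
2. the blue pin is home (value of joint blue_push above 0.008 m), for 0.2 s.
3. the red pin is home (value of joint red_push above 0.008 m), for 0.2 s.
At the end, for the whole second after the job is handed in: The brass, blue and red pins are pushed in by at least 8 of their 10 mm, the white pin still stands (pushed in less than 5 mm, pulled up less than 3 mm), and every loose thing is within 20 mm of where it stood (value of joint each of brass_push, blue_push, red_push above 0.008 m and value of joint white_push between -0.003 and 0.005 m and distance of each of weight, pencil, slicker, glue, spool, mallet, stud_cup from where it was at the start of the episode below 0.02 m); the robot touches nothing.
It fails at once if a pin was pushed in out of order (blue before brass was home, or red before brass and blue were home) ((value of joint blue_push above 0.005 m and value of joint brass_push below 0.008 m) or (value of joint red_push above 0.005 m and value of joint any of brass_push, blue_push below 0.008 m)).
It fails at once if the white pin was pushed in (value of joint white_push above 0.005 m).
It fails at once if a pin was pulled up (value of joint any of brass_push, blue_push, red_push, white_push below -0.003 m).
It fails at once if a pin was pushed harder than 30 N (contact force between any of brass_pin, blue_pin, red_pin, white_pin and anything else above 30 N).
It fails at once if a bystander was lifted, carried or shifted by more than 20 mm (distance of any of weight, pencil, slicker, glue, spool, mallet, stud_cup from where it was at the start of the episode above 0.02 m).
It also fails if it takes over 48 s, if anything falls off the work surface, if the arm or the gripper's body presses on something with over 40 N, if the wrist force passes 120 N, or if a joint passes its speed limit or range.

## Working session

There is one attempt and no reset: what is moved stays moved. The work goes in short steps, each a Python script; the robot and the scene stay as the last script left them, time stands still between calls to the robot, and variables do not carry over. Pictures are saved under pics/ and viewed, at most 10 in all, crops included, and the job is handed in when it is done.

```bash
mkdir -p pics; python3 - <<'E'
from plant import bot
import cv2
for n in("top","scene"):
    cv2.imwrite(f"pics/{n}0.png",cv2.resize(bot.camera(n)[:,:,::-1],(800,600),interpolation=cv2.INTER_CUBIC))
    print(bot.get_calibration(n))
s=bot.read_state();print(s["t"],s["eef_rot"],s["width"])
E
```

```text
{'fx': 430.59590198986086, 'fy': 430.59590198986086, 'cx': 255.07264789941152, 'cy': 188.5560200927307, 'view': array([[-5.40248992e-02, -9.98536572e-01, -2.45443807e-03,
         1.63025574e+01],
       [ 9.69956378e-01, -5.30621849e-02,  2.37421630e-01,
        -5.47477030e+02],
       [-2.37204418e-01,  1.04459818e-02,  9.71403596e-01,
        -1.20290339e+03],
       [ 0.00000000e+00,  0.00000000e+00,  0.00000000e+00,
         1.00000000e+00]])}
{'fx': 451.1476105345752, 'fy': 451.1476105345752, 'cx': 264.49947367203146, 'cy': 199.32451930636586, 'view': array([[-1.37303269e-01,  9.90488212e-01,  8.99528883e-03,
         6.30213264e+01],
       [-8.00820202e-01, -1.16346584e-01,  5.87495087e-01,
         3.66549479e+02],
       [ 5.82953529e-01,  7.34613868e-02,  8.09177736e-01,
        -1.73394589e+03],
       [ 0.00000000e+00,  0.00000000e+00,  0.00000000e+00,
         1.00000000e+00]])}
0.1 [-2.19072947e-01  9.75708220e-01  6.78871665e-04 -2.30395926e-04] 87.68587070011576
```

View pics/top0.png

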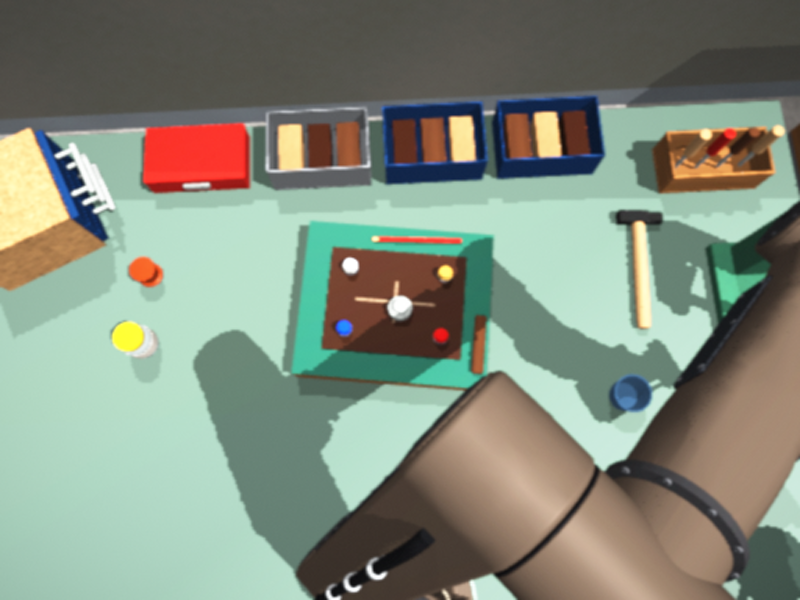

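View pics/scene0.png

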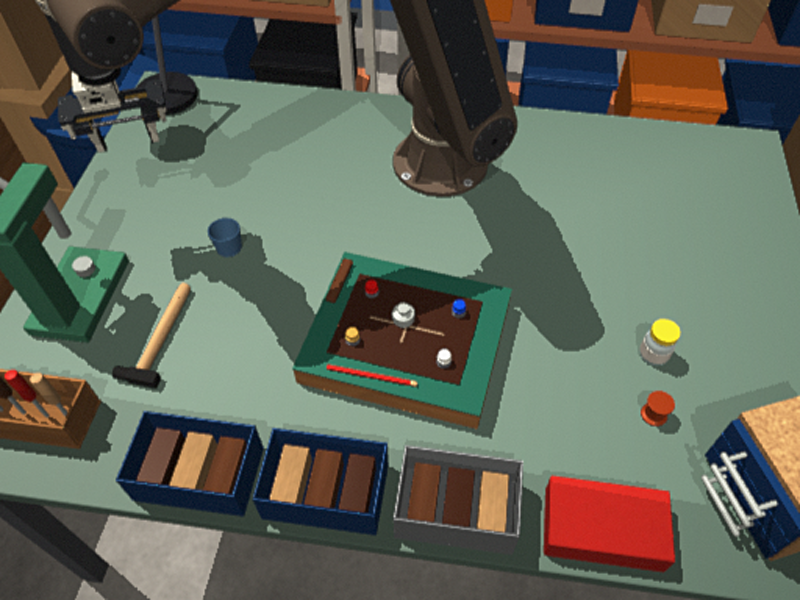

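The top view (800x600) shows brass at (446,272), white (350,265), blue (344,327), red (440,336) and the weight at (400,308). The scene view shows brass (351,335), white (444,356), blue (459,307), red (371,287). I'll fit the block pose from the pin heads.

```bash
cat > h.py <<'E'
from plant import bot
import numpy as np, cv2
from scipy.optimize import least_squares
L={"brass":(60,-90),"white":(60,90),"blue":(-60,90),"red":(-60,-90)}
def proj(n,P):
    c=bot.get_calibration(n);p=c["view"]@[*P,1]
    return np.array([c["cx"]+c["fx"]*p[0]/-p[2],c["cy"]-c["fy"]*p[1]/-p[2]])
def pins(q,z):
    c,s=np.cos(q[2]),np.sin(q[2])
    return {k:np.array([q[0]+c*x-s*y,q[1]+s*x+c*y,z]) for k,(x,y) in L.items()}
def fit(obs,z=84):
    f=lambda q:np.concatenate([proj(n,pins(q,z)[k])-(np.array(uv)+.5)*.64+.5 for n in obs for k,uv in obs[n].items()])
    r=least_squares(f,[600,0,0]);return r.x,r.fun
E
python3 - <<'E'
from h import *
T={"brass":(446,272),"white":(350,265),"blue":(344,327),"red":(440,336)}
S={"brass":(351,335),"white":(444,356),"blue":(459,307),"red":(371,287)}
for o in ({"top":T},{"scene":S},{"top":T,"scene":S}):
    q,r=fit(o);print(q.round(3),r.round(1))
for k,p in pins(q,0).items():print(k,p.round(1))
# enlarged crops for check
for n,o in(("top",T),("scene",S)):
    im=bot.camera(n)[:,:,::-1];u,v=(np.mean(list(o.values()),0)*.64).astype(int)
    cr=cv2.resize(im[v-37:v+38,u-50:u+50],None,fx=8,fy=8,interpolation=cv2.INTER_CUBIC)
    for p in pins(q,84).values():
        a=(proj(n,p)-[u-50,v-37]+.5)*8;cv2.circle(cr,tuple(int(i) for i in a),3,(255,0,255),-1)
    cv2.imwrite(f"pics/{n}1.png",cr)
E
```

```text
[ 5.34514e+02 -5.58600e+00 -1.42000e-01] [-0.2  0.4  0.1 -0.2 -0.5  0.1  0.6 -0.3]
[ 5.40934e+02 -4.01700e+00 -1.32000e-01] [ 0.3 -0.1 -0.   0.5 -0.  -0.3 -0.3 -0.2]
[ 5.37059e+02 -4.91900e+00 -1.38000e-01] [-0.6 -0.5 -0.3 -0.9 -0.7 -0.6  0.4 -1.3  0.2 -1.4 -0.3 -0.5 -0.1 -1.2
 -0.2 -1.3]
brass [ 584.1 -102.3    0. ]
white [608.9  76.    0. ]
blue [490.   92.5   0. ]
red [465.3 -85.8   0. ]
```

View pics/top1.png

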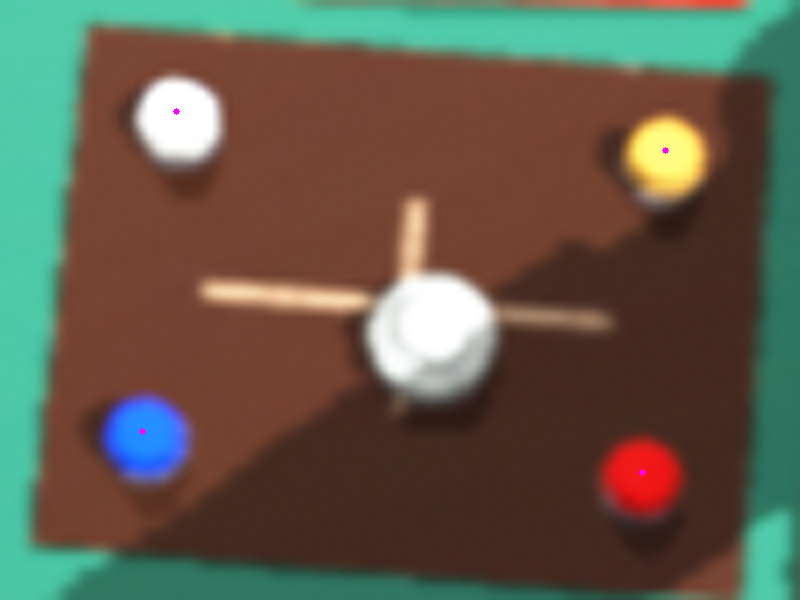

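View pics/scene1.png

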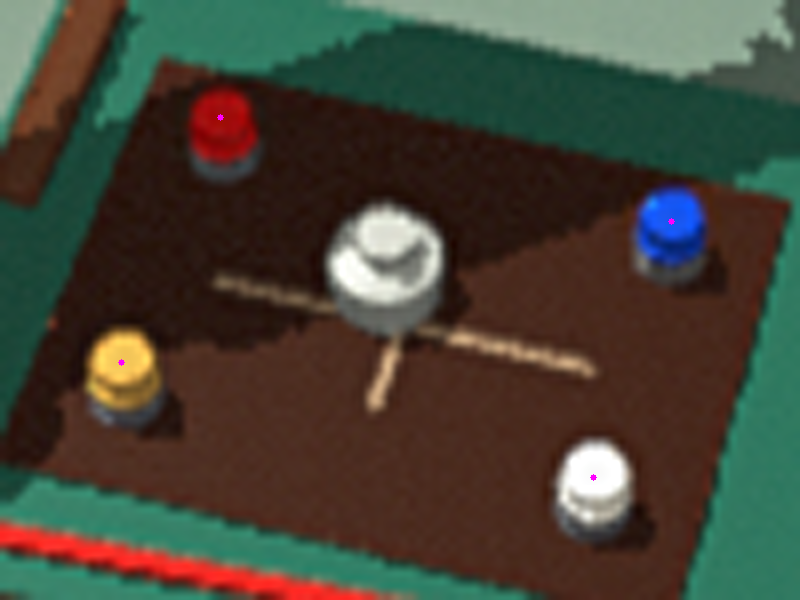

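The crops show the caps clearly. In the top crop the cap faces are at white (179,119), brass (666,154), blue (147,436), red (643,475). In the scene crop they are at red (222,106), blue (671,209), brass (124,348), white (596,462). I'll refit with these, then approach brass.

```bash
python3 - <<'E'
from h import *
T={"brass":(446,272),"white":(350,265),"blue":(344,327),"red":(440,336)}
S={"brass":(351,335),"white":(444,356),"blue":(459,307),"red":(371,287)}
C={"top":{"white":(179,119),"brass":(666,154),"blue":(147,436),"red":(643,475)},
"scene":{"red":(222,106),"blue":(671,209),"brass":(124,348),"white":(596,462)}}
o={}
for n,b in(("top",T),("scene",S)):
    u,v=(np.mean(list(b.values()),0)*.64).astype(int)
    o[n]={k:((np.array(p)+.5)/8+[u-50,v-37])/.64-.5 for k,p in C[n].items()}
for ob in ({"top":o["top"]},{"scene":o["scene"]},o):
    q,r=fit(ob,86);print(q.round(3),r.round(1))
np.save("q.npy",q)
P=pins(q,0)
from scipy.spatial.transform import Rotation as R
print({k:p.round(1) for k,p in P.items()})
bot.move_gripper(0)
# tool down, closing axis (y) along block's y or so
best=None
for yaw in (q[2],q[2]+np.pi,q[2]+np.pi/2,q[2]-np.pi/2):
    ori=(R.from_euler("z",yaw)*R.from_quat([1,0,0,0])).as_quat()
    for k,p in P.items():
        j=bot.solve_ik([p[0],p[1],140],ori);print(k,round(yaw,2),None if j is None else np.round(j,2))
print(bot.read_state()["width"],bot.read_state()["t"])
E
```

```text
[ 5.3482e+02 -5.7310e+00 -1.3300e-01] [-0.3 -0.3  0.2 -0.  -0.3  0.2  0.4  0.2]
[ 5.32458e+02 -4.78400e+00 -1.36000e-01] [-0.  -0.2  0.2 -0.2 -0.1  0.2 -0.1  0.1]
[ 5.33867e+02 -5.24300e+00 -1.34000e-01] [-0.4 -0.   0.   0.3 -0.5  0.5  0.2  0.5 -0.3  0.2 -0.   0.1 -0.3  0.6
 -0.3  0.5]
{'brass': array([ 581.3, -102.5,    0. ]), 'white': array([605.4,  75.9,   0. ]), 'blue': array([486.5,  92. ,   0. ]), 'red': array([462.4, -86.4,   0. ])}
brass -0.13 [ 0.16  0.29 -0.3   0.   -0.98  1.28]
white -0.13 [ 0.44  0.32 -0.25  0.   -1.    0.99]
blue -0.13 [ 0.58  0.14 -0.5   0.   -0.93  0.85]
red -0.13 [ 0.24  0.1  -0.55  0.   -0.92  1.2 ]
brass 3.01 [ 0.16  0.29 -0.3   0.   -0.98 -1.86]
white 3.01 [ 0.44  0.32 -0.25  0.   -1.   -2.15]
blue 3.01 [ 0.58  0.14 -0.5   0.   -0.93 -2.29]
red 3.01 [ 0.24  0.1  -0.55  0.   -0.92 -1.94]
brass 1.44 [ 0.16  0.29 -0.3   0.   -0.98  2.85]
white 1.44 [ 0.44  0.32 -0.25  0.   -1.    2.56]
blue 1.44 [ 0.58  0.14 -0.5   0.   -0.93  2.42]
red 1.44 [ 0.24  0.1  -0.55  0.   -0.92  2.77]
brass -1.71 [ 0.16  0.29 -0.3   0.   -0.98 -0.29]
white -1.71 [ 0.44  0.32 -0.25  0.   -1.   -0.58]
blue -1.71 [ 0.58  0.14 -0.5   0.   -0.93 -0.72]
red -1.71 [ 0.24  0.1  -0.55  0.   -0.92 -0.37]
0.3590803179041694 1.625
```

The two cameras agree to about 2 mm. The green press lies in the direct sweep, so I'll pull the arm in first, swing over, then check above brass.

```bash
cat >> h.py <<'E'
from scipy.spatial.transform import Rotation as R
q=np.load("q.npy");P=pins(q,0)
ORI=(R.from_euler("z",q[2]-np.pi/2)*R.from_quat([1,0,0,0])).as_quat()
def st(): 
    s=bot.read_state();return round(s["t"],2),np.round(s["tcp_pos"],1),np.round(s["contact_force"],1)
E
python3 - <<'E'
from h import *
bot.line_to([220,-450,230],250)
p=P["brass"]
bot.move_ptp([p[0],p[1],180],ORI)
bot.line_to([p[0],p[1],100],80)
print(st())
for n in("top","scene"):
    im=bot.camera(n)[:,:,::-1];u,v=proj(n,[p[0],p[1],90]).astype(int)
    cr=cv2.resize(im[v-40:v+40,u-50:u+50],(500,400),interpolation=cv2.INTER_CUBIC)
    globals()[n]=cr
cv2.imwrite("pics/b.png",cv2.resize(np.hstack([top,scene]),(800,320)))
E
```

```text
(5.46, array([ 581.7, -102.5,  100.6]), array([-0.1, -0.5,  0.5]))
```

View pics/b.png

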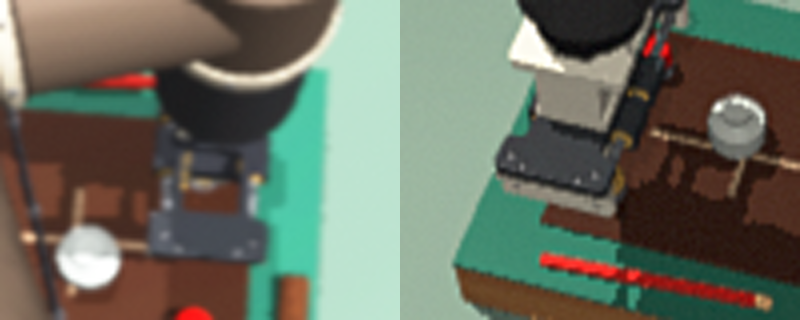

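The gripper hides the head but sits squarely over the brass pin corner, clear of the weight. I'll press in guarded steps.

```bash
cat >> h.py <<'E'
def press(k,zmin=70.5,F=7):
    p=P[k]; s=bot.read_state()
    if np.hypot(*(np.array(s["tcp_pos"])[:2]-p[:2]))>3:
        bot.move_ptp([p[0],p[1],125],ORI); bot.line_to([p[0],p[1],92],80)
    bot.pause(.2); b=bot.read_state()["contact_force"][2]; z=90
    while z>=zmin:
        bot.line_to([p[0],p[1],z],15); f=bot.read_state()["contact_force"][2]-b
        print(z,bot.read_state()["tcp_pos"][2].round(1),round(f,1))
        if f>F and z<76: break
        if f>15: break
        z-=1.5
    bot.pause(.4); print(st())
    bot.line_to([p[0],p[1],125],80); print(st())
E
python3 - <<'E'
from h import *
press("brass")
E
```

```text
90 90.0 -0.8
88.5 88.4 0.3
87.0 86.9 0.9
85.5 85.6 1.0
84.0 84.1 1.6
82.5 82.5 2.4
81.0 81.0 1.8
79.5 79.4 3.0
78.0 77.9 2.2
76.5 76.4 2.8
75.0 75.0 3.0
73.5 73.6 5.4
72.0 72.4 8.4
(9.97, array([ 581.4, -102.5,   72.5]), array([-1. ,  1.2,  7.4]))
(10.79, array([ 580.8, -102.4,  124.4]), array([-0.5, -0.2, -0.2]))
```

The force trace is as expected: contact near 86 mm, a 2.5 N plateau, then a hard-stop rise. Brass is home. Blue and red next, travelling high.

```bash
python3 - <<'E'
from h import *
for k in("blue","red"):
    c=np.array(bot.read_state()["tcp_pos"]);bot.line_to([c[0],c[1],175],150)
    bot.move_ptp([P[k][0],P[k][1],175],ORI); bot.line_to([P[k][0],P[k][1],92],100)
    print(k);press(k)
bot.line_to([P["red"][0],P["red"][1],200],150)
bot.move_ptp([220,-450,230],ORI)
print(st())
for n in("top","scene"):
    im=bot.camera(n)[:,:,::-1];u,v=proj(n,[q[0],q[1],70]).astype(int)
    globals()[n]=cv2.resize(im[v-45:v+45,u-60:u+60],(400,300),interpolation=cv2.INTER_CUBIC)
cv2.imwrite("pics/end.png",np.hstack([top,scene]))
E
```

```text
blue
90 90.0 -0.3
88.5 88.4 0.2
87.0 86.9 -0.2
85.5 85.6 1.8
84.0 84.0 2.0
82.5 82.5 1.7
81.0 81.0 2.5
79.5 79.4 2.4
78.0 78.0 2.2
76.5 76.4 2.6
75.0 75.0 3.5
73.5 73.6 5.3
72.0 72.3 7.7
(17.01, array([486.6,  92. ,  72.4]), array([-1. ,  0.2,  7.6]))
(17.82, array([486. ,  91.8, 124.5]), array([ 0.4, -0.4, -0.3]))
red
90 90.0 1.0
88.5 88.4 0.2
87.0 86.9 0.0
85.5 85.6 0.9
84.0 84.1 2.5
82.5 82.5 2.6
81.0 81.0 2.0
79.5 79.5 3.1
78.0 78.0 2.8
76.5 76.4 2.9
75.0 75.0 4.6
73.5 73.6 5.1
72.0 72.2 8.4
(23.93, array([462.5, -86.4,  72.3]), array([-1. ,  1. ,  7.6]))
(24.74, array([461.8, -86.4, 124.5]), array([-0.3,  0.3,  0.5]))
(27.0, array([ 220.5, -449.6,  229.8]), array([ 0.2, -0.3,  0.7]))
```

View pics/end.png

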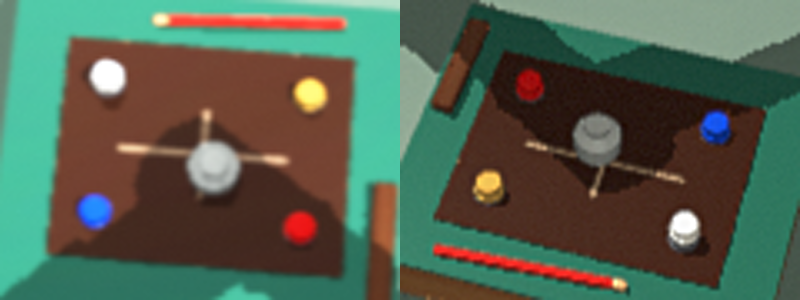

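The picture shows brass, blue and red sunk, white still tall at (684,230) in the scene half, and the weight, pencil and slicker in place. I'll hand it in.

```bash
python3 -c "
from plant import bot
print(bot.close_job())"
```

```text
the job is handed in; nothing more can be done
None
```

I pressed the brass, blue and red pins home in that order with about 8 N each; the white pin still stands, the weight, pencil and slicker look unmoved in the last picture (I did not re-check the table items), and the job is handed in with no verdict shown.

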